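# Unstack the sterile stoppers and close each vessel

## Task

Four silicone stoppers have come out of the steriliser in one stack. Take the stack apart and close each open glass vessel with the stopper of its own shape and size, seated level with its head resting on the rim, the square ones turned in line with the sides of their jars. Leave the vessels standing where they are, and do not disturb the capped bottle or the wire basket.

Things in the scene. Friction and masses are not known exactly. Their poses are not given: they have to be found in the camera images.
- stopper_square_large: Pale pink firm silicone stopper, bottom of the stack. Flat square 70 x 70 mm head, 16 mm thick, on a narrower square 43 x 43 mm plug 8 mm long; 24 mm tall, about 105 g. Origin: centre of the plug's underside, z up; x, y square to its sides. Grip it across the head. Seated, the head rests on the rim of the large square jar, the plug in the mouth with 5.5 mm play all round.
- stopper_round_large: Pale pink firm silicone stopper, second from below in the stack. Flat round 64 mm diameter head, 16 mm thick, on a narrower round 38 mm diameter plug 8 mm long; 24 mm tall, about 66 g. Origin: centre of the plug's underside, z up. Grip it across the head. Seated, the head rests on the rim of the large round jar, the plug in the mouth with 5.5 mm play all round.
- stopper_square_small: Pale pink firm silicone stopper, third from below in the stack. Flat square 52 x 52 mm head, 16 mm thick, on a narrower square 26 x 26 mm plug 8 mm long; 24 mm tall, about 55 g. Origin: centre of the plug's underside, z up; x, y square to its sides. Grip it across the head. Seated, the head rests on the rim of the small square jar, the plug in the mouth with 5 mm play all round.
- stopper_round_small: Pale pink firm silicone stopper, top of the stack. Flat round 44 mm diameter head, 16 mm thick, on a narrower round 21 mm diameter plug 8 mm long; 24 mm tall, about 31 g. Origin: centre of the plug's underside, z up. Grip it across the head. Seated, the head rests on the rim of the conical flask, the plug in the mouth with 5 mm play all round.
- jar_square_large: Loose open square jar, the larger of two, amber glass, 300 g, standing on the counter. Straight sides, 62 x 62 mm outside, 4 mm walls, mouth 54 x 54 mm. Origin: centre of its underside; z up; x, y square to its sides. The rim is 90 mm above the origin. It takes the large square stopper.
- jar_round_large: Loose open round straight-sided jar, amber glass, 250 g, standing on the counter. 57 mm outside diameter, 4 mm wall, mouth 49 mm diameter. Origin: centre of its underside; z up. The rim is 85 mm above the origin. It takes the large round stopper.
- jar_square_small: Loose open square jar, the smaller of two, amber glass, 160 g, standing on the counter. Straight sides, 44 x 44 mm outside, 4 mm walls, mouth 36 x 36 mm. Origin: centre of its underside; z up; x, y square to its sides. The rim is 75 mm above the origin. It takes the small square stopper.
- flask_round_small: Loose open conical flask, amber glass, 180 g, standing on the counter. 72 mm diameter at the foot, tapering to a straight neck 38 mm outside diameter over its top 30 mm, mouth 31 mm diameter. Origin: centre of its underside; z up. The rim is 95 mm above the origin. It takes the small round stopper.
- capped_bottle: Bystander, not to be disturbed: closed clear bottle with a blue cap, 60 mm diameter, 130 mm tall, loose. Origin: centre of its underside, z up.
- wire_basket: Bystander, not to be disturbed: empty steel wire basket, 100 x 80 mm, 55 mm tall, loose. Origin: centre of its underside, x along its long side, z up.
There are look-alikes about, which are no part of the job. What is shaped like the flask_round_small but pink is not meant.

How it is judged (in metres and radians):
At the end, for the whole second after the job is handed in: Each stopper in its own vessel: centred within 8.5 mm, head on the rim within 3 mm, level within 0.1 rad; square ones in line with the jar's sides within 0.26 rad; vessels upright within 0.1 rad and under 40 mm from where they began; all released and at rest (under 0.02 m/s) (horizontal distance between stopper_square_large and jar_square_large below 0.0085 m and z of stopper_square_large in the frame of jar_square_large between 0.079 and 0.085 m and angle between each of stopper_square_large, jar_square_large, stopper_round_large, jar_round_large, stopper_square_small, jar_square_small, stopper_round_small, flask_round_small's own z axis and vertical below 0.1 rad and distance of each of jar_square_large, jar_round_large, jar_square_small, flask_round_small from where it was at the start of the episode below 0.04 m and linear speed of each of stopper_square_large, jar_square_large, stopper_round_large, jar_round_large, stopper_square_small, jar_square_small, stopper_round_small, flask_round_small below 0.02 m/s and (angle between the x axis of stopper_square_large and the x axis of jar_square_large, either way round below 0.26 rad or angle between the x axis of stopper_square_large and the y axis of jar_square_large, either way round below 0.26 rad) and horizontal distance between stopper_round_large and jar_round_large below 0.0085 m and z of stopper_round_large in the frame of jar_round_large between 0.074 and 0.08 m and horizontal distance between stopper_square_small and jar_square_small below 0.0085 m and z of stopper_square_small in the frame of jar_square_small between 0.064 and 0.07 m and (angle between the x axis of stopper_square_small and the x axis of jar_square_small, either way round below 0.26 rad or angle between the x axis of stopper_square_small and the y axis of jar_square_small, either way round below 0.26 rad) and horizontal distance between stopper_round_small and flask_round_small below 0.0085 m and z of stopper_round_small in the frame of flask_round_small between 0.084 and 0.09 m); the robot touches nothing.
It fails at once if the capped bottle or the wire basket is pushed more than 25 mm or tipped over (distance of any of capped_bottle, wire_basket from where it was at the start of the episode above 0.025 m or angle between any of capped_bottle, wire_basket's own z axis and vertical above 0.3 rad).
It also fails if it takes over 112 s, if anything falls off the work surface, if the arm or the gripper's body presses on something with over 40 N, if the wrist force passes 120 N, or if a joint passes its speed limit or range.

## Robot

A 6-joint arm with a two-finger parallel gripper is mounted at the origin on the work surface. World frame = base frame: x ahead of the robot, y to its left, z up, the work surface at z = 0. Lengths are in mm, angles in rad, forces in N, time in s.
With the tool pointing down it reaches from about 400 to 925 mm from the base axis. Payload 12.5 kg.
Tool frame: the origin (TCP) lies midway between the tips of the shut fingers; the grasp point (between the pads) lies 19 mm behind it (env.tcp_to_grasp is the distance from the TCP to the grasp point, in mm); z points along the fingers, y is the line along which they close (so a half turn about z gives the same grasp; the last joint's range is limited). The gripper opens to 95 mm and grips with 3 to 60 N. Pads are 20 mm wide; open, the fingers measure 119 mm over their backs; the gripper's body (75 mm by 180 mm) begins 59 mm behind the grasp point.
Start: joints at [1.033, 0.491, 1.559, -0, 1.092, -0.106], TCP at [261.553, 567.659, 214.661] pointing down, gripper open.
Joint ranges: [-3.1, 3.1], [-0.84, 2.19], [0.05, 2.79], [-1.13, 4.28], [0.06, 2.93], [-2.69, 2.69]. Speed limits (rad/s): [2.22, 2.22, 2.79, 3.14, 3.14, 3.14].

## Interface

Orientations are given as [roll, pitch, yaw] about the fixed x, y, z axes, in that order (R = Rz(yaw) Ry(pitch) Rx(roll)).
In Python, from cell import env gives the robot as it stands. The module is installed in compiled form; this text tells all that it offers.
- The arm moves only by the tool step_arm, never from a script. Its argument "plan" is a list that holds one entry, the list of rows, each a list of 5 numbers: the shift along the tool's x, y, z in mm, then the turn about the tool's z in degrees, then the opening, from -1 (shut) to 1 (fully open). A call has 1 to 8 rows; each row is the pose to reach, as a shift and turn from the pose commanded when the call began, along the tool's axes at that moment; what a row does not reach only later rows make up. A row lasts 1/12 s, in which the tool goes at most 41.7 mm and 7.16 degrees, less where a joint would pass 70% of its speed; a pose out of reach is approached as far as the arm can. A call with a gripper value outside its range is refused whole. The fingers move at their own pace and stop on an object; the grip force is fixed at half the most. Time passes only in rows, so rows that repeat a pose let the fingers close. It gives the time, the measured TCP pose, the force, the opening and the grip force at its end, in the units of the state.
- env.state(): the state, without advancing time (a new reading comes with each control period).
- env.read_camera(name): name is "scene" or "top" or "wrist"; returns the picture (400x640x3 uint8, blue, green, red); there is no depth.
- env.get_calibration(name): a dict with "K" (3x3 intrinsics, pixels), "D" ([k1, k2, p1, p2, k3] as OpenCV has them; the pictures are not rectified), "extrinsics" (4x4, takes a point from world to camera coordinates). Camera axes: x right, y up, looking along -z (the intrinsics and any distortion apply to the point x, -y, -z); pixel columns grow to the right and rows downward; lengths in mm; the calibration is good to about 2 mm. A picture is of the moment at which its call begins: read the wrist's pose just before it. get_calibration takes no time and is no camera call; for the wrist camera it gives the pose at the moment of the call.
- env.job_done(): hands the job in; it is judged then, once.
The state is a dict: "t": time; "joints": joint angles; "qvel": joint speeds; "tau": joint torques, N m; "eef_pos": TCP position; "tcp_rot": TCP orientation; "ft_force": force on the tool from outside, world axes, zero at the start; "moment": the same for the moment, N m; "opening": opening from 0.0 (shut) to 1.0 (fully open); "grip_force": force on a finger pad.
Only numpy, scipy, OpenCV 4.12 (cv2) and the standard library are available. Lean on these libraries where they do the work, as an engineer would, in place of code of your own. Each camera call takes 0.05 s, during which the arm holds its last target. There are 200 camera calls.

## Working session

There is one attempt and no reset: what is moved stays moved. The work goes in short steps, Python scripts to look and compute and a tool call to move; the robot and the scene stay as the last step left them, time stands still between calls to the robot, and variables do not carry over. Pictures are saved under pics/ and viewed, at most 15 in all, crops included, and the job is handed in when it is done.

Besides the shell and the picture viewer there is one more tool, called after ">>>" by a JSON object that holds its "name" and its "arguments", one argument or row to a line. step_arm: Moves the arm, as the interface text tells. Its arguments: {"type":"object","properties":{"plan":{"type":"array"}},"required":["plan"]}

```bash
mkdir -p pics
cat > h.py <<'E'
import numpy as np, cv2
from cell import env
def cal(n):
    c=env.get_calibration(n); return np.array(c["K"],float),np.array(c["D"],float),np.array(c["extrinsics"],float)
F=np.diag([1,-1,-1.])
def ray(n,uv,c=None):
    K,D,E=c or cal(n)
    p=cv2.undistortPoints(np.array(uv,float).reshape(-1,1,2),K,D).reshape(-1,2)
    d=np.c_[p,np.ones(len(p))]@F@E[:3,:3]
    return -E[:3,:3].T@E[:3,3],d
def at_z(n,uv,z,c=None):
    o,d=ray(n,uv,c); z=np.broadcast_to(z,len(d)); return o+d*((z-o[2])/d[:,2])[:,None]
def proj(n,P,c=None):
    K,D,E=c or cal(n); P=np.array(P,float).reshape(-1,3)
    R=F@E[:3,:3]; t=F@E[:3,3]
    return cv2.projectPoints(P,cv2.Rodrigues(R)[0],t,K,D)[0].reshape(-1,2)
E
python3 - <<'E'
from h import *
np.set_printoptions(suppress=True,precision=2)
for n in("scene","top"):
    cv2.imwrite(f"pics/{n}0.png",cv2.resize(env.read_camera(n),(800,500)))
    K,D,E_=cal(n);print(n,K,D,-E_[:3,:3].T@E_[:3,3])
print(env.state())
E
```

```text
scene [[362.64   0.   321.  ]
 [  0.   362.64 201.03]
 [  0.     0.     1.  ]] [-0.05  0.    0.    0.    0.  ] [1189.05   61.38  786.7 ]
top [[389.87   0.   315.91]
 [  0.   389.87 198.36]
 [  0.     0.     1.  ]] [-0.09  0.    0.    0.    0.  ] [ 420.21   66.26 1081.41]
{'t': 0.1, 'joints': array([ 1.03,  0.49,  1.56,  0.  ,  1.09, -0.11]), 'qvel': array([-0., -0., -0.,  0.,  0., -0.]), 'tau': array([  0.  , -61.36, -25.86,   0.07,   0.05,   0.  ]), 'eef_pos': array([261.43, 567.46, 214.11]), 'tcp_rot': array([-3.14, -0.  ,  2.71]), 'ft_force': array([ 0.08, -0.25,  0.1 ]), 'moment': array([ 0.06, -0.  ,  0.01]), 'grip_force': 0.0, 'opening': 1.00211685581186}
```

View pics/scene0.png

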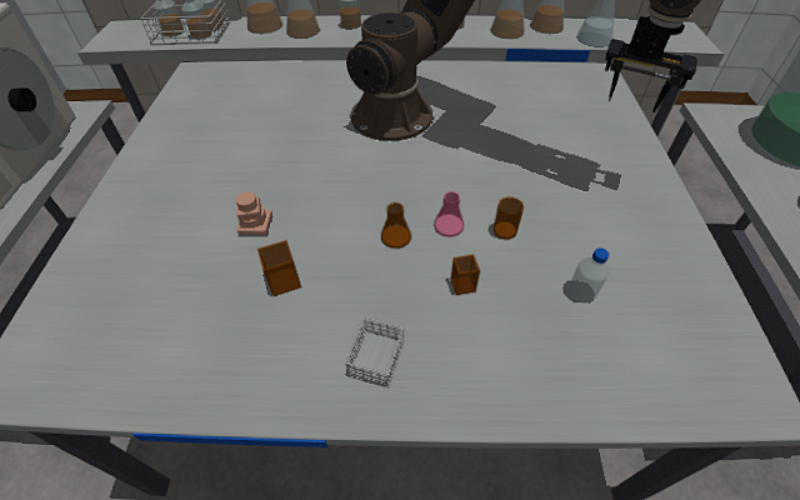

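View pics/top0.png

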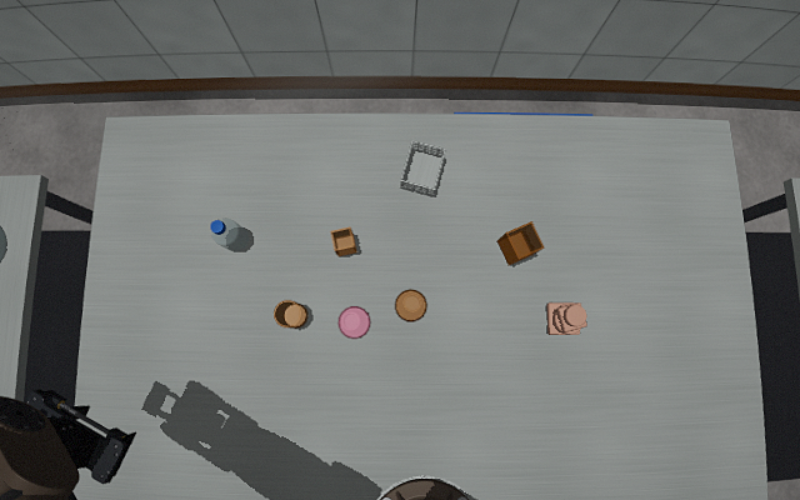

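The scene view (800 px wide) shows the stack at (253,213), the amber flask at (396,226) and the pink look-alike flask at (451,214). The round jar is at (508,217), the small square jar at (465,275) and the large square jar at (280,268). The bottle is at (592,272) and the basket at (376,352). The only ambiguous pair is the flasks, so I choose the amber one. The background shelf holds glassware that is out of play.

Run:
```python
from h import *
np.set_printoptions(suppress=True,precision=1)
im=env.read_camera("top")
s=0.8
C=dict(stack=(566,318),sqL=(521,243),sqS=(344,241),rnd=(291,314),flask=(411,305),pink=(354,322))
T=[]
for k,(x,y) in C.items():
    x0,y0=int(x*s)-22,int(y*s)-24
    c=cv2.resize(im[y0:y0+48,x0:x0+44],None,fx=6,fy=6,interpolation=cv2.INTER_CUBIC)
    for i in range(44):
        if (x0+i)%10==0: cv2.line(c,(i*6+3,0),(i*6+3,6),(0,0,255),1); cv2.putText(c,str(x0+i),(i*6-8,18),0,.35,(0,0,255))
    for i in range(48):
        if (y0+i)%10==0: cv2.line(c,(0,i*6+3),(6,i*6+3),(0,0,255),1); cv2.putText(c,str(y0+i),(8,i*6+7),0,.35,(0,0,255))
    T.append(c)
cv2.imwrite("pics/crop1.png",np.vstack([np.hstack(T[:3]),np.hstack(T[3:])]))
for k,(x,y) in C.items(): print(k,at_z("top",[(x*s,y*s)]*2,[40,90]))
```

```text
stack [[ 459.8 -303.9   40. ]
 [ 457.9 -286.1   90. ]]
sqL [[ 623.4 -212.8   40. ]
 [ 613.6 -199.4   90. ]]
sqS [[626.8 174.5  40. ]
 [616.9 169.3  90. ]]
rnd [[468.1 284.6  40. ]
 [465.8 274.1  90. ]]
flask [[488.2  29.   40. ]
 [485.   30.8  90. ]]
pink [[451.9 149.9  40. ]
 [450.4 145.9  90. ]]
```

View pics/crop1.png

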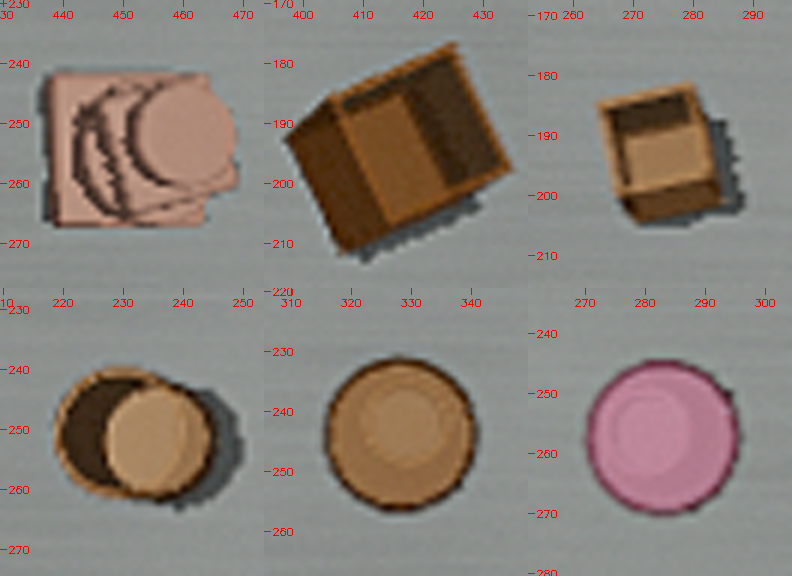

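The crop confirms amber glass at flask (328,244), with pink at (283,257) as the decoy. Square jar rim corners are at about (426,177),(435,198),(415,209),(406,186) and (280,182),(284,198),(268,201),(265,185). The top stopper is centred at about (460,252).

Run:
```python
from h import *
np.set_printoptions(suppress=True,precision=1)
for k,p,z in [("sqL",[(426,177),(435,198),(415,209),(406,186)],90),("sqS",[(280,182),(284,198),(268,201),(265,185)],75),
 ("rnd",[(230.3,250.7)],85),("flask foot",[(328.5,244)],0),("stack top",[(460,252)],96),("stk base",[(438,242),(464,242),(464,267),(438,267)],24)]:
    w=at_z("top",p,z); print(k,w.mean(0)); 
    if len(p)>1:
        e=np.roll(w,-1,0)-w; print(np.linalg.norm(e,axis=1),np.degrees(np.arctan2(e[:,1],e[:,0])))
K,D,E_=cal("wrist");s=env.state();print(K,D)
from scipy.spatial.transform import Rotation as R
Rt=R.from_euler("xyz",s["tcp_rot"]).as_matrix();print("tcp R",Rt)
o=-E_[:3,:3].T@E_[:3,3];print("cam in tool",Rt.T@(o-s["eef_pos"]),"view dir in tool",Rt.T@(-E_[2,:3]))
```

```text
sqL [ 618.9 -209.5   90. ]
[60.  61.5 64.4 59.5] [-159.5  118.2   19.1  -65.7]
sqS [623.4 173.5  75. ]
[44.5 42.7 43.9 40.4] [-165.2  101.    11.8  -78.3]
rnd [467.2 281.6  85. ]
flask foot [490.8  28.4   0. ]
stack top [ 463.6 -303.1   96. ]
stk base [ 460.3 -304.7   24. ]
[72.8 67.9 72.  67.6] [-90.3 176.7  89.5  -2.7]
[[278.9   0.  317.3]
 [  0.  278.9 200.2]
 [  0.    0.    1. ]] [-0.  0.  0.  0.  0.]
tcp R [[-0.9  0.4 -0. ]
 [ 0.4  0.9 -0. ]
 [ 0.  -0.  -1. ]]
cam in tool [  75.7    0.5 -169.5] view dir in tool [-0.3 -0.   1. ]
```

>>> {"name": "step_arm", "arguments": {
  "plan": [
    [[-300, -170, 0, 56, 1], [-300, -170, 0, 56, 1], [-300, -170, 0, 56, 1], [-300, -170, 0, 56, 1], [-300, -170, 0, 56, 1], [-300, -170, 0, 56, 1], [-300, -170, 0, 56, 1], [-300, -170, 0, 56, 1]]
  ]
}}

```text
t: 0.82
eef_pos: [456.9, 295.2, 214.6]
tcp_rot: [-3.142, -0.0, 1.726]
ft_force: [0.5, 0.3, 0.5]
opening: 0.998
grip_force: 0.0
```

>>> {"name": "step_arm", "arguments": {
  "plan": [
    [[0, 0, 0, 0, 1], [0, 0, 0, 0, 1]]
  ]
}}

```text
t: 0.98
eef_pos: [457.2, 295.4, 214.5]
tcp_rot: [-3.141, 0.0, 1.729]
ft_force: [-0.3, 0.5, 0.2]
opening: 1.001
grip_force: 0.0
```

Run:
```python
from h import *
s=env.state();print(s["eef_pos"],np.degrees(s["tcp_rot"]),s["t"])
c=cal("wrist");im=env.read_camera("wrist")
cv2.imwrite("pics/w1.png",im);np.savez("w1.npz",K=c[0],D=c[1],E=c[2])
```

```text
[457.21463165 295.36329899 214.46693639] [-1.79982148e+02  9.20505740e-04  9.90560129e+01] 0.9833
```

View pics/w1.png

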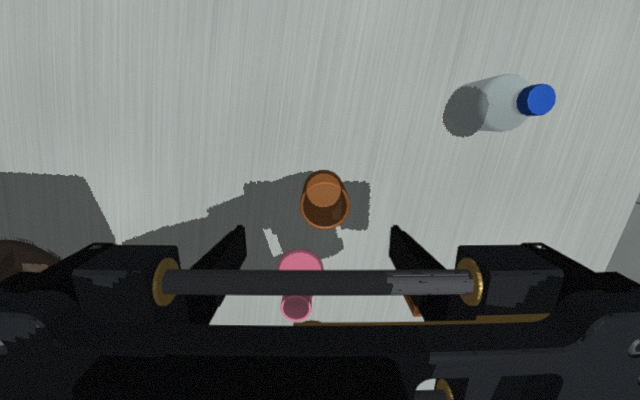

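The wrist view shows the round jar's rim at about (325,206), the pink decoy at (298,275) and the bottle at (500,103). I'll survey the other vessels and the stack from lower down.

>>> {"name": "step_arm", "arguments": {
  "plan": [
    [[-170, 140, 60, -3, 1], [-170, 140, 60, -3, 1], [-170, 140, 60, -3, 1], [-170, 140, 60, -3, 1], [-170, 140, 60, -3, 1], [-170, 140, 60, -3, 1], [-170, 140, 60, -3, 1], [-170, 140, 60, -3, 1]]
  ]
}}

```text
t: 1.7
eef_pos: [621.2, 152.7, 154.0]
tcp_rot: [-3.14, -0.0, 1.785]
ft_force: [-1.3, 0.4, 0.4]
opening: 1.001
grip_force: 0.0
```

```bash
cat > snap.py <<'E'
import sys
from h import *
s=env.state();print(s["t"],s["eef_pos"].round(1),np.degrees(s["tcp_rot"]).round(1),abs(s["qvel"]).max().round(3))
c=cal("wrist");im=env.read_camera("wrist");n=sys.argv[1]
cv2.imwrite(f"pics/{n}.png",im);np.savez(n+".npz",K=c[0],D=c[1],E=c[2])
E
python3 snap.py w2
```

```text
1.7 [621.2 152.7 154. ] [-179.9   -0.   102.3] 0.03
```

>>> {"name": "step_arm", "arguments": {
  "plan": [
    [[-118, -160, 0, 0, 1], [-118, -160, 0, 0, 1], [-118, -160, 0, 0, 1], [-118, -160, 0, 0, 1], [-118, -160, 0, 0, 1], [-118, -160, 0, 0, 1], [-118, -160, 0, 0, 1], [-118, -160, 0, 0, 1]]
  ]
}}

```text
t: 2.42
eef_pos: [490.7, 3.8, 155.5]
tcp_rot: [3.14, 0.0, 1.786]
ft_force: [-0.2, -0.1, 0.4]
opening: 0.998
grip_force: 0.0
```

```bash
python3 snap.py w3
```

```text
2.4167 [490.7   3.8 155.5] [179.9   0.  102.3] 0.019
```

>>> {"name": "step_arm", "arguments": {
  "plan": [
    [[-257, 77, 0, -10, 1], [-257, 77, 0, -10, 1], [-257, 77, 0, -10, 1], [-257, 77, 0, -10, 1], [-257, 77, 0, -10, 1], [-257, 77, 0, -10, 1], [-257, 77, 0, -10, 1], [-257, 77, 0, -10, 1]]
  ]
}}

```text
t: 3.13
eef_pos: [622.6, -234.7, 153.7]
tcp_rot: [3.141, 0.001, 1.958]
ft_force: [-0.5, 0.6, -0.3]
opening: 0.998
grip_force: 0.0
```

>>> {"name": "step_arm", "arguments": {
  "plan": [
    [[0, 0, 0, 0, 1], [0, 0, 0, 0, 1]]
  ]
}}

```text
t: 3.3
eef_pos: [620.3, -230.6, 154.2]
tcp_rot: [-3.141, -0.001, 1.961]
ft_force: [0.0, 0.8, -0.2]
opening: 0.999
grip_force: 0.0
```

```bash
python3 snap.py w4
```

```text
3.3 [ 620.3 -230.6  154.2] [-1.800e+02 -1.000e-01  1.123e+02] 0.013
```

>>> {"name": "step_arm", "arguments": {
  "plan": [
    [[-30, -180, 0, 22, 1], [-30, -180, 0, 22, 1], [-30, -180, 0, 22, 1], [-30, -180, 0, 22, 1], [-30, -180, 0, 22, 1], [-30, -180, 0, 22, 1], [-30, -180, 0, 22, 1], [-30, -180, 0, 22, 1]]
  ]
}}

```text
t: 4.02
eef_pos: [465.9, -327.3, 155.0]
tcp_rot: [3.141, 0.0, 1.577]
ft_force: [-0.2, 0.2, 0.0]
opening: 1.004
grip_force: 0.0
```

```bash
python3 snap.py w5
python3 - <<'E'
from h import *
T=[]
for n,P in [("w1",(467,282,85)),("w2",(623,173,75)),("w3",(490,28,95)),("w4",(619,-209,90)),("w5",(463,-303,72))]:
    z=np.load(n+".npz");c=(z["K"],z["D"],z["E"]);u=proj("wrist",P,c)[0];print(n,u)
    im=cv2.imread(f"pics/{n}.png");W=66;x0,y0=int(np.clip(u[0]-W,0,508)),int(np.clip(u[1]-72,0,256))
    c=cv2.resize(im[y0:y0+144,x0:x0+132],None,fx=2,fy=2,interpolation=cv2.INTER_CUBIC)
    for i in range(0,132):
        if (x0+i)%20==0: cv2.line(c,(i*2+1,0),(i*2+1,5),(0,0,255),1); cv2.putText(c,str(x0+i),(i*2-8,15),0,.33,(0,0,255))
    for i in range(144):
        if (y0+i)%20==0: cv2.line(c,(0,i*2+1),(5,i*2+1),(0,0,255),1); cv2.putText(c,str(y0+i),(7,i*2+4),0,.33,(0,0,255))
    T.append(c)
T.append(T[0]*0)
cv2.imwrite("pics/crop2.png",np.vstack([np.hstack(T[:3]),np.hstack(T[3:])]))
E
```

```text
4.0167 [ 465.9 -327.3  155. ] [180.    0.   90.3] 0.013
w1 [324.40611016 206.86564704]
w2 [324.39549241 187.09916643]
w3 [322.74576282 186.88237399]
w4 [325.56116993 189.86219445]
w5 [314.66677749 180.93320428]
```

View pics/crop2.png

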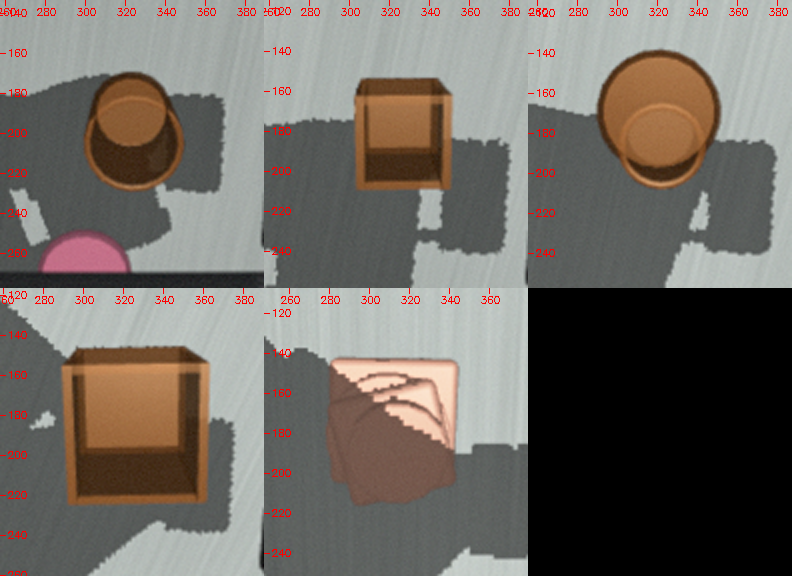

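Rim readings: round jar centre (325.2,205), flask neck centre (323.2,186.8). Small square corners are (303,162),(351,162),(350.5,209),(303.5,209), and large square corners (289.5,155),(362.5,155),(361.5,224.5),(292,224.5). The stack is half in shadow, so I'll enlarge and brighten it.

Run:
```python
from h import *
np.set_printoptions(suppress=True,precision=1)
def L(n): z=np.load(n+".npz");return z["K"],z["D"],z["E"]
for n,p,z in [("w1",[(325.2,205)],85),("w2",[(303,162),(351,162),(350.5,209),(303.5,209)],75),("w3",[(323.2,186.8)],95),("w3",[(301.5,186),(345,186)],95),("w4",[(289.5,155),(362.5,155),(361.5,224.5),(292,224.5)],90)]:
    w=at_z("wrist",p,z,L(n));e=np.roll(w,-1,0)-w;print(n,w.mean(0),np.linalg.norm(e,axis=1),np.degrees(np.arctan2(e[:,1],e[:,0])))
im=cv2.imread("pics/w5.png")[135:225,265:360]
g=cv2.createCLAHE(4,(3,3)).apply(im[:,:,1])
g=cv2.resize(g,None,fx=6,fy=6,interpolation=cv2.INTER_CUBIC);g=cv2.cvtColor(g,8)
for i in range(0,95,10): cv2.line(g,(i*6+3,0),(i*6+3,8),(0,0,255),1);cv2.putText(g,str(265+i),(i*6-8,20),0,.4,(0,0,255))
for i in range(5,90,10): cv2.line(g,(0,i*6+3),(8,i*6+3),(0,0,255),1);cv2.putText(g,str(135+i),(10,i*6+8),0,.4,(0,0,255))
cv2.imwrite("pics/crop3.png",g)
```

```text
w1 [467.5 284.3  85. ] [0.] [0.]
w2 [625.1 174.5  75. ] [42.8 43.9 43.9 43.9] [  12.3  -76.5 -167.7  102.1]
w3 [490.4  28.2  95. ] [0.] [0.]
w3 [490.3  28.8  95. ] [36.7 36.7] [  12.3 -167.7]
w4 [ 620.  -209.6   90. ] [60.9 61.6 62.  61.6] [  22.3  -66.1 -157.7  112.9]
```

View pics/crop3.png

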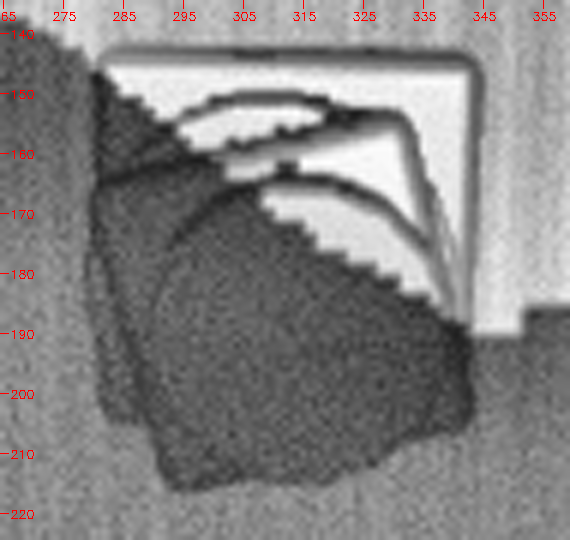

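The top disc spans x 289.5–342 and y 164–216, so its centre is (316,190). The small square head's corners are at about (280,166),(332,153),(293,216),(344,204).

```bash
cat >> h.py <<'E'
from scipy.spatial.transform import Rotation as Rn
def go(P,yaw=None):
    """shift in tool axes to put TCP at P and turn to yaw(deg)"""
    s=env.state();R=Rn.from_euler("xyz",s["tcp_rot"]);y=np.degrees(s["tcp_rot"][2])
    print("tool shift",R.inv().apply(np.array(P)-s["eef_pos"]).round(1),"turn",None if yaw is None else round(y-yaw,1),"pos",s["eef_pos"].round(1),"t",s["t"])
def ld(n): z=np.load(n+".npz");return z["K"],z["D"],z["E"]
E
python3 - <<'E'
from h import *
np.set_printoptions(suppress=True,precision=1)
w=at_z("wrist",[(316,190),(289.5,190),(342,190),(316,164),(316,216)],96,ld("w5"));print(w)
w=at_z("wrist",[(280,166),(332,153),(344,204),(293,216)],72,ld("w5"));e=np.roll(w,-1,0)-w;print(w.mean(0),np.linalg.norm(e,axis=1),np.degrees(np.arctan2(e[:,1],e[:,0])))
go((463,-303,96-20),90)
E
```

```text
[[ 464.3 -305.9   96. ]
 [ 442.  -306.    96. ]
 [ 486.2 -305.7   96. ]
 [ 464.3 -283.9   96. ]
 [ 464.4 -328.9   96. ]]
[ 460.8 -307.2   72. ] [48.6 49.2 49.9 49.2] [  14.3  -75.6 -165.9  102.9]
tool shift [24.2 -2.9 78.8] turn 0.4 pos [ 466.  -327.2  154.8] t 4.0667
```

>>> {"name": "step_arm", "arguments": {
  "plan": [
    [[22, -2, 0, 0, 1], [22, -2, 30, 0, 1], [22, -2, 55, 0, 1], [22, -2, 70, 0, 1], [22, -2, 78, 0, 1], [22, -2, 78, 0, 1], [22, -2, 78, 0, 1]]
  ]
}}

```text
t: 4.65
eef_pos: [463.6, -305.8, 76.8]
tcp_rot: [-3.142, -0.0, 1.576]
ft_force: [1.3, 0.1, 1.0]
opening: 0.996
grip_force: 0.0
```

>>> {"name": "step_arm", "arguments": {
  "plan": [
    [[0, 0, 0, 0, -1], [0, 0, 0, 0, -1], [0, 0, 0, 0, -1], [0, 0, 0, 0, -1], [0, 0, 0, 0, -1], [0, 0, 0, 0, -1], [0, 0, 0, 0, -1], [0, 0, 0, 0, -1]]
  ]
}}

```text
t: 5.32
eef_pos: [462.9, -306.3, 76.6]
tcp_rot: [3.142, -0.0, 1.575]
ft_force: [-0.6, -0.7, -0.3]
opening: 0.495
grip_force: 0.0
```

>>> {"name": "step_arm", "arguments": {
  "plan": [
    [[0, 0, 0, 0, -1], [0, 0, 0, 0, -1], [0, 0, -4, 0, -1], [0, 0, -10, 0, -1], [0, 0, -30, 0, -1], [0, 0, -60, 0, -1], [0, 0, -80, 0, -1], [0, 0, -80, 0, -1]]
  ]
}}

```text
t: 5.98
eef_pos: [464.2, -307.2, 160.9]
tcp_rot: [3.137, 0.004, 1.575]
ft_force: [0.8, -0.4, -0.2]
opening: 0.444
grip_force: 30.0
```

```bash
python3 snap.py w6
python3 - <<'E'
from h import *
go((490.3,28.3,150),90)
E
```

```text
5.9833 [ 464.2 -307.2  160.9] [179.7   0.2  90.3] 0.082
tool shift [335.   28.3   8.1] turn 0.3 pos [ 463.6 -306.8  158.9] t 6.0333
```

View pics/w6.png

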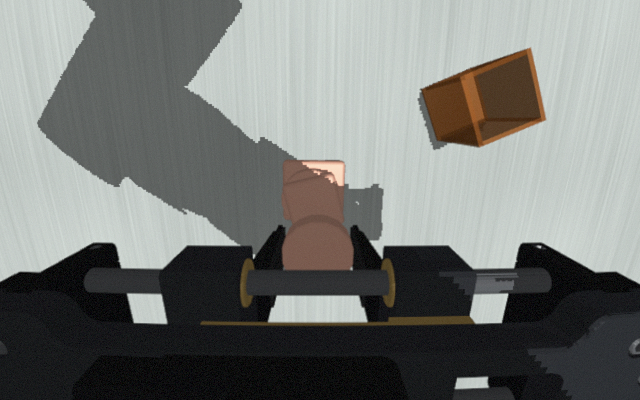

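The wrist view shows the disc held, spanning x 282–353 with its top edge at y≈214. The rest of the stack is intact. I'll compute the in-hand offset.

Run:
```python
from h import *
np.set_printoptions(suppress=True,precision=1)
P=np.array([464.2,-307.2,160.9])
print(at_z("wrist",[(282,250),(353,250),(317,214),(317,250)],181,ld("w6"))-P)
```

```text
[[-21.2   4.1  20.1]
 [ 20.4   4.2  20.1]
 [ -0.8  26.4  20.1]
 [ -0.7   4.2  20.1]]
```

Run:
```python
from h import *
im=cv2.imread("pics/w6.png").astype(int)
for x in (300,309,317,326,334): print(x,im[204:226,x,2].tolist())
for y in (236,246,256,264): print(y,im[y,274:292,2].tolist(),im[y,344:362,2].tolist())
```

```text
300 [119, 119, 124, 126, 120, 120, 118, 123, 121, 120, 124, 123, 121, 121, 116, 106, 103, 106, 105, 106, 106, 109]
309 [121, 120, 123, 121, 120, 120, 124, 119, 122, 122, 120, 114, 105, 104, 104, 106, 107, 105, 110, 116, 120, 120]
317 [124, 126, 121, 122, 121, 127, 120, 123, 123, 120, 116, 105, 108, 106, 106, 108, 106, 108, 110, 117, 122, 121]
326 [120, 124, 123, 125, 122, 124, 126, 119, 121, 125, 117, 116, 107, 106, 103, 104, 106, 105, 109, 119, 122, 123]
334 [125, 123, 123, 123, 120, 125, 121, 123, 122, 124, 122, 122, 121, 123, 117, 107, 103, 107, 108, 105, 105, 106]
236 [17, 14, 9, 13, 15, 14, 21, 23, 19, 10, 18, 59, 109, 115, 118, 120, 120, 121] [121, 122, 116, 113, 108, 91, 54, 20, 20, 22, 10, 6, 17, 14, 22, 1, 22, 11]
246 [17, 14, 20, 6, 25, 18, 21, 33, 80, 116, 116, 126, 120, 123, 121, 123, 120, 123] [123, 123, 122, 122, 121, 122, 118, 120, 98, 44, 17, 20, 18, 22, 20, 15, 8, 17]
256 [13, 16, 17, 14, 21, 6, 17, 38, 81, 118, 121, 122, 122, 121, 121, 121, 122, 123] [122, 118, 117, 120, 120, 120, 119, 117, 111, 64, 26, 10, 23, 10, 7, 19, 20, 16]
264 [22, 18, 18, 19, 23, 22, 13, 19, 42, 95, 120, 121, 123, 122, 124, 122, 120, 122] [124, 121, 119, 121, 126, 120, 119, 118, 88, 32, 14, 19, 22, 22, 18, 15, 9, 25]
```

Run:
```python
from h import *
np.set_printoptions(suppress=True,precision=1)
P=np.array([464.2,-307.2,160.9])
print(at_z("wrist",[(317,222.5),(317,214.3)],[180.5,164.5],ld("w6"))-P)
go((490.3,28.3,150),90)
```

```text
[[-0.8 21.1 19.6]
 [-0.7 20.7  3.6]]
tool shift [335.   28.3   8.1] turn 0.3 pos [ 463.6 -306.8  158.9] t 6.0333
```

>>> {"name": "step_arm", "arguments": {
  "plan": [
    [[336, 28, 0, 0, -1], [336, 28, 0, 0, -1], [336, 28, 0, 0, -1], [336, 28, 0, 0, -1], [336, 28, 0, 0, -1], [336, 28, 0, 0, -1], [336, 28, 0, 0, -1], [336, 28, 0, 0, -1]]
  ]
}}

```text
t: 6.7
eef_pos: [488.4, 28.1, 156.0]
tcp_rot: [-3.14, -0.0, 1.575]
ft_force: [1.0, -0.5, -0.3]
opening: 0.443
grip_force: 30.0
```

>>> {"name": "step_arm", "arguments": {
  "plan": [
    [[0, 0, 30, 0, -1], [0, 0, 40, 0, -1], [0, 0, 40, 0, -1], [0, 0, 40, 0, -1]]
  ]
}}

```text
t: 7.03
eef_pos: [488.6, 26.1, 116.0]
tcp_rot: [-3.139, -0.0, 1.575]
ft_force: [0.0, 0.5, 0.6]
opening: 0.442
grip_force: 30.0
```

```bash
python3 snap.py w7
python3 - <<'E'
from h import *
go((490.3,29.3,91),90)
E
```

```text
7.0333 [488.6  26.1 116. ] [-179.9   -0.    90.3] 0.024
tool shift [ 3.5  1.3 25.6] turn 0.2 pos [489.1  25.8 116.6] t 7.0833
```

View pics/w7.png

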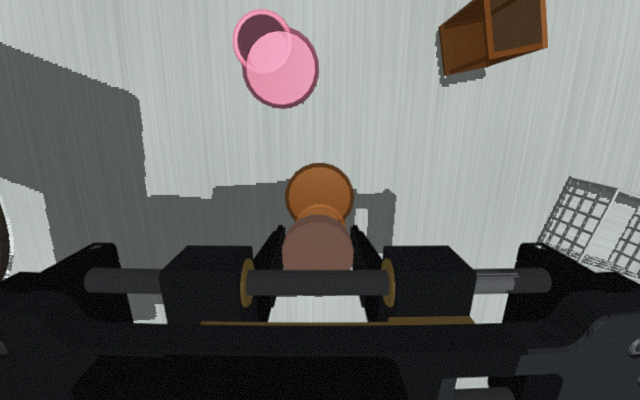

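The flask is directly under the disc, with its foot at (320,195) and the rim edge just showing at (320,207). I'll lower it.

>>> {"name": "step_arm", "arguments": {
  "plan": [
    [[4, 1, 0, 0, -1], [4, 1, 8, 0, -1], [4, 1, 16, 0, -1], [4, 1, 21, 0, -1], [4, 1, 24, 0, -1], [4, 1, 25, 0, -1], [4, 1, 25, 0, -1]]
  ]
}}

```text
t: 7.67
eef_pos: [489.8, 29.9, 91.6]
tcp_rot: [-3.141, -0.0, 1.575]
ft_force: [-1.4, -0.8, 3.3]
opening: 0.44
grip_force: 30.0
```

Run:
```python
from h import *
go((490.3,29.3,91),90);print(env.state()["ft_force"],env.state()["moment"])
```

```text
tool shift [-0.6  0.5  0.6] turn 0.3 pos [489.8  29.9  91.6] t 7.6667
[-1.39780707 -0.77766416  3.34609634] [-0.15674428  0.47850199 -0.02983818]
```

>>> {"name": "step_arm", "arguments": {
  "plan": [
    [[0, 0, 0, 0, 1], [0, 0, 0, 0, 1], [0, 0, 0, 0, 1], [0, 0, 0, 0, 1], [0, 0, 0, 0, 1], [0, 0, -20, 0, 1], [0, 0, -50, 0, 1], [0, 0, -80, 0, 1]]
  ]
}}

```text
t: 8.33
eef_pos: [489.6, 30.1, 172.1]
tcp_rot: [-3.14, -0.0, 1.575]
ft_force: [0.3, -1.0, 0.4]
opening: 0.946
grip_force: 0.0
```

>>> {"name": "step_arm", "arguments": {
  "plan": [
    [[-25, 0, 0, 0, 1], [-25, 0, 0, 0, 1], [-25, 0, 0, 0, 1], [-25, 0, 0, 0, 1]]
  ]
}}

```text
t: 8.67
eef_pos: [489.8, 5.2, 171.2]
tcp_rot: [-3.141, -0.0, 1.575]
ft_force: [0.4, 0.0, -0.4]
opening: 1.003
grip_force: 0.0
```

```bash
python3 snap.py w8
python3 - <<'E'
from h import *
go((460.8,-330,160),104)
E
```

```text
8.6667 [489.8   5.2 171.2] [-180.    -0.    90.2] 0.01
tool shift [-335.2  -30.5   11. ] turn -13.7 pos [489.9   5.4 171.1] t 8.7167
```

View pics/w8.png

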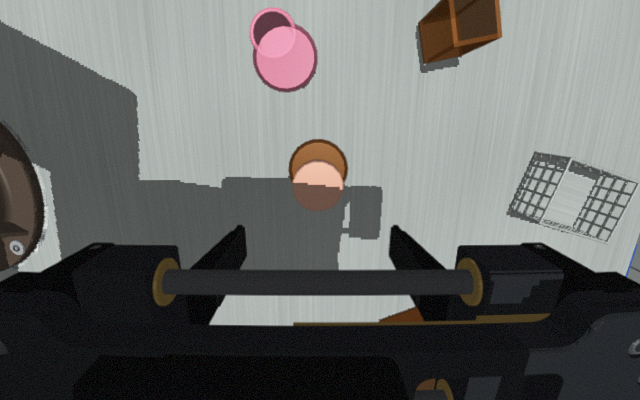

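The disc sits on the flask at x 291–344, y 161–211, centre (317.5,186). Back to the stack.

>>> {"name": "step_arm", "arguments": {
  "plan": [
    [[-335, -30, 10, -14, 1], [-335, -30, 10, -14, 1], [-335, -30, 10, -14, 1], [-335, -30, 10, -14, 1], [-335, -30, 10, -14, 1], [-335, -30, 10, -14, 1], [-335, -30, 10, -14, 1], [-335, -30, 10, -14, 1]]
  ]
}}

```text
t: 9.38
eef_pos: [462.4, -317.7, 161.3]
tcp_rot: [-3.141, -0.001, 1.82]
ft_force: [1.3, -0.4, -0.4]
opening: 1.0
grip_force: 0.0
```

>>> {"name": "step_arm", "arguments": {
  "plan": [
    [[0, 0, 10, 0, 1], [0, 0, 10, 0, 1], [0, 0, 10, 0, 1]]
  ]
}}

```text
t: 9.63
eef_pos: [462.5, -315.4, 151.0]
tcp_rot: [-3.14, -0.002, 1.819]
ft_force: [0.8, 0.2, -0.4]
opening: 0.999
grip_force: 0.0
```

```bash
python3 snap.py w9
python3 - <<'E'
from h import *
np.set_printoptions(suppress=True,precision=1)
w=at_z("wrist",[(317.5,186),(291,186),(344,186),(317.5,161),(317.5,211)],111,ld("w8"));print(w)
im=cv2.imread("pics/w9.png");x0,y0=265,125;im=im[y0:y0+100,x0:x0+110]
g=cv2.createCLAHE(4,(3,3)).apply(im[:,:,1])
g=cv2.resize(g,None,fx=6,fy=6,interpolation=cv2.INTER_CUBIC);g=cv2.cvtColor(g,8)
for i in range(5,110,10): cv2.line(g,(i*6+3,0),(i*6+3,8),(0,0,255),1);cv2.putText(g,str(x0+i),(i*6-8,20),0,.4,(0,0,255))
for i in range(5,100,10): cv2.line(g,(0,i*6+3),(8,i*6+3),(0,0,255),1);cv2.putText(g,str(y0+i),(10,i*6+8),0,.4,(0,0,255))
cv2.imwrite("pics/crop4.png",g)
E
```

```text
9.6333 [ 462.5 -315.4  151. ] [-1.799e+02 -1.000e-01  1.042e+02] 0.027
[[489.5  29.8 111. ]
 [467.1  29.7 111. ]
 [511.9  29.9 111. ]
 [489.4  50.9 111. ]
 [489.6   7.7 111. ]]
```

View pics/crop4.png

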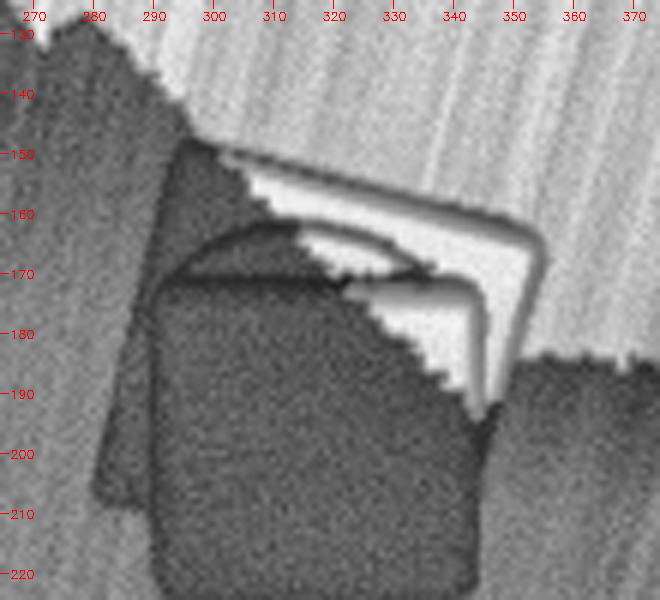

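The small square is now aligned with the tool: head x 290–345, top edge y≈171, bottom about 224. The disc on the flask is centred within about 2 mm.

Run:
```python
from h import *
np.set_printoptions(suppress=True,precision=1)
c=ld("w9");s=env.state();R=Rn.from_euler("xyz",s["tcp_rot"]);P=np.array([462.5,-315.4,151.])
w=at_z("wrist",[(317.7,198),(290,198),(345,198),(317.7,171),(317.7,224.5)],72,c);print(w);print(R.inv().apply(w-P))
w=at_z("wrist",[(292,148),(355,164)],24,c);e=w[1]-w[0];print("base",w,np.linalg.norm(e),np.degrees(np.arctan2(e[1],e[0])))
go((460,-306,52),104.2)
```

```text
[[ 460.3 -306.3   72. ]
 [ 435.5 -312.6   72. ]
 [ 484.7 -300.1   72. ]
 [ 454.1 -282.    72. ]
 [ 466.7 -331.5   72. ]]
[[  9.2   0.1  79. ]
 [  9.2 -25.4  79. ]
 [  9.2  25.3  79. ]
 [ 34.3   0.2  79.1]
 [-16.8   0.1  79. ]]
base [[ 423.8 -272.6   24. ]
 [ 492.7 -272.6   24. ]] 68.92654948238179 0.0629600930845142
tool shift [ 9.3 -0.5 99.6] turn 0.1 pos [ 462.9 -315.   151.6] t 9.6833
```

>>> {"name": "step_arm", "arguments": {
  "plan": [
    [[9, 0, 0, 0, 1], [9, 0, 40, 0, 1], [9, 0, 75, 0, 1], [9, 0, 92, 0, 1], [9, 0, 99, 0, 1], [9, 0, 99, 0, 1], [9, 0, 99, 0, 1]]
  ]
}}

```text
t: 10.27
eef_pos: [461.2, -307.0, 54.0]
tcp_rot: [3.141, 0.001, 1.821]
ft_force: [0.1, 0.0, 0.8]
opening: 1.002
grip_force: 0.0
```

>>> {"name": "step_arm", "arguments": {
  "plan": [
    [[0, 0, 0, 0, -1], [0, 0, 0, 0, -1], [0, 0, 0, 0, -1], [0, 0, 0, 0, -1], [0, 0, 0, 0, -1], [0, 0, 0, 0, -1], [0, 0, 0, 0, -1], [0, 0, 0, 0, -1]]
  ]
}}

```text
t: 10.93
eef_pos: [460.7, -307.6, 53.0]
tcp_rot: [3.142, -0.0, 1.82]
ft_force: [-0.6, 1.1, 1.0]
opening: 0.541
grip_force: 30.0
```

>>> {"name": "step_arm", "arguments": {
  "plan": [
    [[0, 0, 0, 0, -1], [0, 0, -4, 0, -1], [0, 0, -10, 0, -1], [0, 0, -40, 0, -1], [0, 0, -75, 0, -1], [0, 0, -90, 0, -1], [0, 0, -90, 0, -1], [0, 0, -90, 0, -1]]
  ]
}}

```text
t: 11.6
eef_pos: [460.7, -307.6, 143.8]
tcp_rot: [3.141, 0.001, 1.82]
ft_force: [0.6, -0.3, -0.8]
opening: 0.546
grip_force: 30.0
```

```bash
python3 snap.py w10
python3 - <<'E'
from h import *
im=cv2.imread("pics/w10.png").astype(int)
for x in (300,317,334): print(x,im[190:230,x,2].tolist())
go((625,174.5,130),102.3)
E
```

```text
11.6 [ 460.7 -307.6  143.8] [1.799e+02 1.000e-01 1.043e+02] 0.037
300 [119, 122, 124, 124, 118, 123, 122, 126, 121, 124, 124, 123, 122, 123, 125, 121, 122, 123, 126, 116, 108, 108, 109, 107, 109, 113, 119, 119, 119, 119, 121, 122, 121, 120, 122, 123, 120, 122, 124, 120]
317 [123, 123, 122, 125, 124, 123, 125, 123, 123, 121, 122, 124, 121, 124, 124, 121, 123, 123, 121, 116, 104, 104, 107, 108, 112, 115, 118, 118, 122, 117, 120, 123, 122, 120, 120, 122, 123, 123, 120, 124]
334 [123, 123, 119, 119, 125, 123, 122, 123, 121, 123, 124, 124, 123, 123, 124, 124, 124, 121, 125, 116, 104, 101, 107, 111, 112, 113, 114, 121, 122, 120, 120, 125, 123, 122, 122, 122, 124, 117, 124, 120]
tool shift [426.4 278.2  12.8] turn 2.0 pos [ 460.4 -307.3  142.7] t 11.65
```

Run:
```python
from h import *
np.set_printoptions(suppress=True,precision=1)
c=ld("w10");R=Rn.from_euler("xyz",[np.pi,0,np.radians(104.3)]);P=np.array([460.7,-307.6,143.8])
print(R.inv().apply(at_z("wrist",[(317,209.3),(317,215.5)],[146.8,162.8],c)-P))
```

```text
[[ 23.9  -0.3  -3. ]
 [ 25.2  -0.3 -19. ]]
```

>>> {"name": "step_arm", "arguments": {
  "plan": [
    [[218, 140, 0, 2, -1], [218, 140, 0, 2, -1], [218, 140, 0, 2, -1], [218, 140, 0, 2, -1], [218, 140, 0, 2, -1], [218, 140, 0, 2, -1], [218, 140, 0, 2, -1], [218, 140, 0, 2, -1]]
  ]
}}

```text
t: 12.32
eef_pos: [542.6, -59.1, 141.6]
tcp_rot: [-3.14, -0.001, 1.789]
ft_force: [1.2, -0.6, -0.8]
opening: 0.544
grip_force: 30.0
```

Run:
```python
from h import *
go((625,174.5,120),102.3)
```

```text
tool shift [210.3 131.   21.6] turn 0.2 pos [542.6 -59.1 141.6] t 12.3167
```

>>> {"name": "step_arm", "arguments": {
  "plan": [
    [[212, 131, 0, 0, -1], [212, 131, 0, 0, -1], [212, 131, 0, 0, -1], [212, 131, 0, 0, -1], [212, 131, 0, 0, -1], [212, 131, 0, 0, -1], [212, 131, 20, 0, -1], [212, 131, 38, 0, -1]]
  ]
}}

```text
t: 12.98
eef_pos: [626.0, 173.8, 103.5]
tcp_rot: [-3.142, 0.0, 1.787]
ft_force: [-0.5, 0.2, -1.3]
opening: 0.546
grip_force: 30.0
```

>>> {"name": "step_arm", "arguments": {
  "plan": [
    [[0, 0, 0, 0, -1], [0, 0, 0, 0, -1], [0, 0, 0, 0, -1]]
  ]
}}

```text
t: 13.23
eef_pos: [626.0, 172.0, 105.4]
tcp_rot: [-3.141, 0.0, 1.783]
ft_force: [-0.3, 0.0, 0.0]
opening: 0.543
grip_force: 30.0
```

```bash
python3 snap.py w11;python3 - <<'E'
from h import *
go((624.7,176,72),102.3)
E
```

```text
13.2333 [626.  172.  105.4] [-180.     0.   102.2] 0.015
tool shift [ 4.1 -0.7 33.9] turn -0.1 pos [626.2 172.1 105.9] t 13.2833
```

View pics/w11.png

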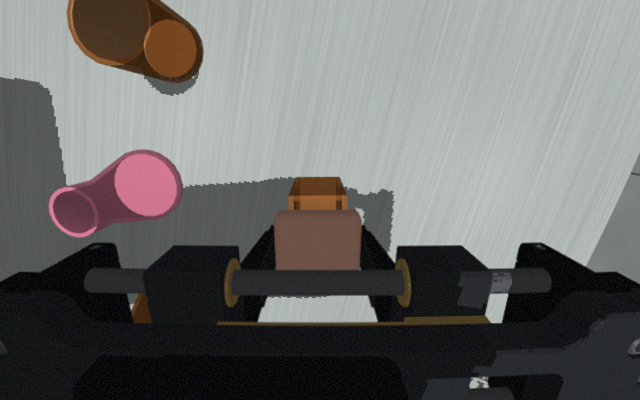

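The small jar's rim (x 289–347) is centred and aligned below the held square (x 275–360). Lowering.

>>> {"name": "step_arm", "arguments": {
  "plan": [
    [[4, -1, 0, 0, -1], [4, -1, 12, 0, -1], [4, -1, 22, 0, -1], [4, -1, 28, 0, -1], [4, -1, 31, 0, -1], [4, -1, 33, 0, -1], [4, -1, 33, 0, -1]]
  ]
}}

```text
t: 13.87
eef_pos: [623.7, 176.9, 72.1]
tcp_rot: [-3.141, -0.0, 1.785]
ft_force: [-0.1, 0.6, -1.4]
opening: 0.545
grip_force: 30.0
```

Run:
```python
from h import *
go((624.7,176,72),102.3);print(env.state()["ft_force"],env.state()["moment"])
```

```text
tool shift [-1.1  0.8  0.1] turn -0.0 pos [623.7 176.9  72.1] t 13.8667
[-0.08398891  0.55004884 -1.40394769] [-0.13868518  0.0747732  -0.02526262]
```

>>> {"name": "step_arm", "arguments": {
  "plan": [
    [[-1, 1, 1, 0, -1], [-1, 1, 1, 0, -1], [-1, 1, 2, 0, -1], [-1, 1, 2, 0, -1]]
  ]
}}

```text
t: 14.2
eef_pos: [624.2, 176.8, 72.1]
tcp_rot: [-3.141, -0.001, 1.785]
ft_force: [-11.4, 2.1, 22.4]
opening: 0.547
grip_force: 30.0
```

>>> {"name": "step_arm", "arguments": {
  "plan": [
    [[0, 0, 0, 0, 1], [0, 0, 0, 0, 1], [0, 0, 0, 0, 1], [0, 0, 0, 0, 1], [0, 0, 0, 0, 1], [0, 0, -20, 0, 1], [0, 0, -50, 0, 1], [0, 0, -85, 0, 1]]
  ]
}}

```text
t: 14.87
eef_pos: [624.2, 175.9, 154.3]
tcp_rot: [-3.138, -0.0, 1.785]
ft_force: [0.8, -0.1, 0.3]
opening: 0.99
grip_force: 0.0
```

>>> {"name": "step_arm", "arguments": {
  "plan": [
    [[-25, 0, 0, 0, 1], [-25, 0, 0, 0, 1], [-25, 0, 0, 0, 1]]
  ]
}}

```text
t: 15.12
eef_pos: [630.4, 151.0, 155.1]
tcp_rot: [3.141, -0.0, 1.783]
ft_force: [0.4, -0.0, -0.1]
opening: 1.002
grip_force: 0.0
```

```bash
python3 snap.py w12;python3 - <<'E'
from h import *
go((460,-335,158),90)
np.set_printoptions(suppress=True,precision=1)
im=cv2.imread("pics/w12.png");m=((im[:,:,2].astype(int)-im[:,:,0]>10)&(im[:,:,0]>70)).astype(np.uint8)
m=m[120:240,250:390]; n,l,st,ce=cv2.connectedComponentsWithStats(m)
i=1+st[1:,4].argmax();print(st[i],ce[i]+[250,120])
p=ce[i]+[250,120]; print(at_z("wrist",[p],91,ld("w12")))
x,y,w,h=st[i][:4];q=at_z("wrist",[(250+x,p[1]),(250+x+w,p[1]),(p[0],120+y),(p[0],120+y+h)],91,ld("w12"));print(q)
E
```

```text
15.1167 [630.4 151.  155.1] [180.   -0.  102.2] 0.021
tool shift [-439.5 -269.1   -3.4] turn 12.2 pos [630.1 151.5 154.5] t 15.1667
[  36   31   62   39 1907] [317.9 168.1]
[[622.4 189.4  91. ]]
[[596.1 183.7  91. ]
 [647.2 194.7  91. ]
 [619.4 203.3  91. ]
 [626.4 170.8  91. ]]
```

>>> {"name": "step_arm", "arguments": {
  "plan": [
    [[-220, -135, 0, 12, 1], [-220, -135, 0, 12, 1], [-220, -135, 0, 12, 1], [-220, -135, 0, 12, 1], [-220, -135, 0, 12, 1], [-220, -135, 0, 12, 1], [-220, -135, 0, 12, 1], [-220, -135, 0, 12, 1]]
  ]
}}

```text
t: 15.83
eef_pos: [544.3, -93.6, 154.4]
tcp_rot: [-3.14, -0.0, 1.572]
ft_force: [0.2, 0.2, -0.1]
opening: 0.998
grip_force: 0.0
```

Run:
```python
from h import *
go((460,-335,145),90)
```

```text
tool shift [-241.3  -84.6    9.4] turn 0.1 pos [544.3 -93.6 154.4] t 15.8333
```

>>> {"name": "step_arm", "arguments": {
  "plan": [
    [[-241, -85, 10, 0, 1], [-241, -85, 10, 0, 1], [-241, -85, 10, 0, 1], [-241, -85, 10, 0, 1], [-241, -85, 10, 0, 1], [-241, -85, 10, 0, 1], [-241, -85, 10, 0, 1], [-241, -85, 10, 0, 1]]
  ]
}}

```text
t: 16.5
eef_pos: [461.3, -334.1, 144.1]
tcp_rot: [-3.141, -0.001, 1.573]
ft_force: [-0.1, 0.8, -0.2]
opening: 1.0
grip_force: 0.0
```

>>> {"name": "step_arm", "arguments": {
  "plan": [
    [[0, 0, 0, 0, 1], [0, 0, 0, 0, 1]]
  ]
}}

```text
t: 16.67
eef_pos: [462.1, -331.4, 144.7]
tcp_rot: [-3.141, -0.001, 1.577]
ft_force: [-0.6, 1.1, 0.6]
opening: 1.003
grip_force: 0.0
```

```bash
python3 snap.py w13
python3 - <<'E'
from h import *
im=cv2.imread("pics/w13.png");x0,y0=265,125;im=im[y0:y0+100,x0:x0+110]
g=cv2.createCLAHE(4,(3,3)).apply(im[:,:,1])
g=cv2.resize(g,None,fx=6,fy=6,interpolation=cv2.INTER_CUBIC);g=cv2.cvtColor(g,8)
for i in range(5,110,10): cv2.line(g,(i*6+3,0),(i*6+3,8),(0,0,255),1);cv2.putText(g,str(x0+i),(i*6-8,20),0,.4,(0,0,255))
for i in range(5,100,10): cv2.line(g,(0,i*6+3),(8,i*6+3),(0,0,255),1);cv2.putText(g,str(y0+i),(10,i*6+8),0,.4,(0,0,255))
cv2.imwrite("pics/crop5.png",g)
E
```

```text
16.6667 [ 462.1 -331.4  144.7] [-180.    -0.    90.4] 0.006
```

View pics/crop5.png

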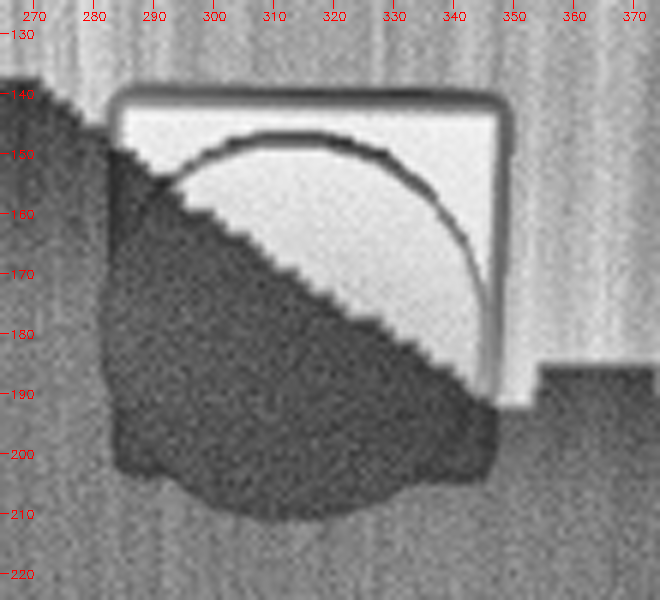

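The large disc spans x 281.5–345, y 148–211. The base square spans x 284–348, y 142–204.5.

Run:
```python
from h import *
np.set_printoptions(suppress=True,precision=1)
c=ld("w13")
print(at_z("wrist",[(313.3,179.5),(281.5,179.5),(345,179.5),(313.3,147.5),(313.3,211)],48,c))
w=at_z("wrist",[(284,142),(348,142),(347,204.5),(283.5,203.5)],24,c);e=np.roll(w,-1,0)-w;print(w.mean(0),np.linalg.norm(e,axis=1),np.degrees(np.arctan2(e[:,1],e[:,0])))
go((458.6,-307,29),90)
```

```text
[[ 457.7 -308.5   48. ]
 [ 426.7 -308.6   48. ]
 [ 488.5 -308.3   48. ]
 [ 457.6 -277.8   48. ]
 [ 457.7 -340.6   48. ]]
[ 459.7 -307.2   24. ] [65.5 66.7 68.9 65.6] [  0.3 -89.  179.4  88.1]
tool shift [ 24.4  -3.4 115.9] turn 0.4 pos [ 462.2 -331.4  144.9] t 16.7167
```

>>> {"name": "step_arm", "arguments": {
  "plan": [
    [[22, -4, 20, 0, 1], [22, -4, 55, 0, 1], [22, -4, 90, 0, 1], [22, -4, 108, 0, 1], [22, -4, 115, 0, 1], [22, -4, 115, 0, 1], [22, -4, 115, 0, 1]]
  ]
}}

```text
t: 17.3
eef_pos: [457.8, -310.9, 30.7]
tcp_rot: [3.141, 0.0, 1.576]
ft_force: [-0.5, -0.0, 0.0]
opening: 1.0
grip_force: 0.0
```

>>> {"name": "step_arm", "arguments": {
  "plan": [
    [[0, 0, 0, 0, -1], [0, 0, 0, 0, -1], [0, 0, 0, 0, -1], [0, 0, 0, 0, -1], [0, 0, 0, 0, -1], [0, 0, 0, 0, -1], [0, 0, 0, 0, -1], [0, 0, 0, 0, -1]]
  ]
}}

```text
t: 17.97
eef_pos: [457.2, -311.5, 30.3]
tcp_rot: [3.141, 0.0, 1.575]
ft_force: [-0.5, 0.7, 6.3]
opening: 0.661
grip_force: 30.0
```

>>> {"name": "step_arm", "arguments": {
  "plan": [
    [[0, 0, 0, 0, -1], [0, 0, -4, 0, -1], [0, 0, -10, 0, -1], [0, 0, -40, 0, -1], [0, 0, -80, 0, -1], [0, 0, -115, 0, -1], [0, 0, -120, 0, -1], [0, 0, -120, 0, -1]]
  ]
}}

```text
t: 18.63
eef_pos: [457.7, -311.8, 152.5]
tcp_rot: [3.138, 0.003, 1.575]
ft_force: [0.7, 0.5, -0.3]
opening: 0.659
grip_force: 30.0
```

```bash
python3 snap.py w14
python3 - <<'E'
from h import *
im=cv2.imread("pics/w14.png").astype(int)
for x in (310,317,324): print(x,im[185:230,x,2].tolist())
go((467.5,284,150),90)
E
```

```text
18.6333 [ 457.7 -311.8  152.5] [179.8   0.2  90.3] 0.057
310 [125, 127, 125, 125, 124, 125, 127, 123, 122, 119, 107, 109, 108, 109, 104, 111, 122, 121, 122, 125, 129, 126, 130, 124, 124, 125, 128, 124, 128, 122, 126, 125, 126, 124, 124, 123, 122, 124, 125, 125, 123, 122, 125, 126, 124]
317 [126, 124, 123, 126, 128, 125, 126, 128, 123, 119, 107, 107, 107, 106, 108, 114, 121, 122, 127, 124, 126, 125, 126, 129, 122, 122, 126, 125, 124, 123, 124, 124, 124, 122, 124, 123, 124, 124, 124, 123, 125, 123, 123, 126, 122]
324 [125, 127, 124, 126, 126, 130, 124, 126, 122, 121, 108, 105, 109, 107, 106, 112, 124, 124, 124, 128, 127, 123, 128, 127, 125, 125, 123, 125, 121, 121, 122, 126, 124, 122, 122, 126, 123, 122, 123, 128, 129, 123, 125, 123, 125]
tool shift [5.953e+02 1.310e+01 1.000e-01] turn 0.3 pos [ 457.1 -311.3  150.6] t 18.6833
```

Run:
```python
from h import *
np.set_printoptions(suppress=True,precision=1)
print(at_z("wrist",[(317,194.5),(317,200.6)],[154.2,170.2],ld("w14"))-[457.7,-311.8,152.5])
```

```text
[[-0.7 33.   1.7]
 [-0.7 33.6 17.7]]
```

>>> {"name": "step_arm", "arguments": {
  "plan": [
    [[310, 10, 0, 0, -1], [310, 10, 0, 0, -1], [310, 10, 0, 0, -1], [310, 10, 0, 0, -1], [310, 10, 0, 0, -1], [310, 10, 0, 0, -1], [310, 10, 0, 0, -1], [310, 10, 0, 0, -1]]
  ]
}}

```text
t: 19.35
eef_pos: [464.2, 2.4, 148.5]
tcp_rot: [-3.138, -0.001, 1.577]
ft_force: [0.3, -1.0, -0.5]
opening: 0.658
grip_force: 30.0
```

>>> {"name": "step_arm", "arguments": {
  "plan": [
    [[285, 3, 0, 0, -1], [285, 3, 0, 0, -1], [285, 3, 0, 0, -1], [285, 3, 0, 0, -1], [285, 3, 0, 0, -1], [285, 3, 0, 0, -1], [285, 3, 10, 0, -1], [285, 3, 30, 0, -1]]
  ]
}}

```text
t: 20.02
eef_pos: [467.3, 289.0, 119.4]
tcp_rot: [3.14, -0.002, 1.579]
ft_force: [-0.2, -1.0, -0.7]
opening: 0.654
grip_force: 30.0
```

>>> {"name": "step_arm", "arguments": {
  "plan": [
    [[0, 0, 5, 0, -1], [0, 0, 5, 0, -1], [0, 0, 5, 0, -1]]
  ]
}}

```text
t: 20.27
eef_pos: [467.1, 282.8, 114.3]
tcp_rot: [-3.139, 0.001, 1.574]
ft_force: [0.6, -0.3, -0.2]
opening: 0.66
grip_force: 30.0
```

```bash
python3 snap.py w15
python3 - <<'E'
from h import *
go((467.5,284,83),90)
E
```

```text
20.2667 [467.1 282.8 114.3] [-1.799e+02  1.000e-01  9.020e+01] 0.025
tool shift [ 1.3  0.  32. ] turn 0.2 pos [467.5 282.8 115. ] t 20.3167
```

View pics/w15.png

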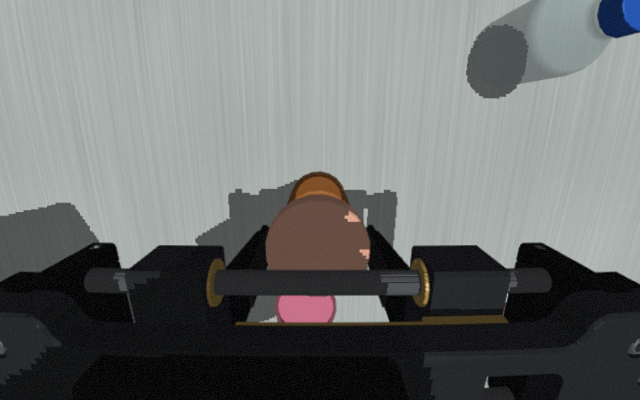

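The round jar (its edge visible at (318,180)) is centred under the held disc. Lowering.

>>> {"name": "step_arm", "arguments": {
  "plan": [
    [[0, 0, 10, 0, -1], [0, 0, 20, 0, -1], [0, 0, 26, 0, -1], [0, 0, 29, 0, -1], [0, 0, 31, 0, -1], [0, 0, 32, 0, -1], [0, 0, 32, 0, -1]]
  ]
}}

```text
t: 20.9
eef_pos: [467.5, 283.7, 83.4]
tcp_rot: [3.141, -0.0, 1.575]
ft_force: [-0.7, -0.6, 2.5]
opening: 0.655
grip_force: 30.0
```

Run:
```python
from h import *
go((467.5,283,83),90);print(env.state()["ft_force"])
```

```text
tool shift [-0.7  0.   0.4] turn 0.3 pos [467.5 283.7  83.4] t 20.9
[-0.65860644 -0.6215733   2.52780341]
```

Light contact, so I'll press 1 mm, release, rise and check.

>>> {"name": "step_arm", "arguments": {
  "plan": [
    [[-1, 0, 1, 0, -1], [-1, 0, 1, 0, -1], [-1, 0, 1, 0, -1]]
  ]
}}

```text
t: 21.15
eef_pos: [467.6, 283.5, 83.3]
tcp_rot: [3.14, -0.002, 1.575]
ft_force: [-5.0, 3.5, 13.0]
opening: 0.66
grip_force: 30.0
```

>>> {"name": "step_arm", "arguments": {
  "plan": [
    [[0, 0, 0, 0, 1], [0, 0, 0, 0, 1], [0, 0, 0, 0, 1], [0, 0, 0, 0, 1], [0, 0, 0, 0, 1], [0, 0, -20, 0, 1], [0, 0, -45, 0, 1], [0, 0, -75, 0, 1]]
  ]
}}

```text
t: 21.82
eef_pos: [466.8, 282.4, 156.8]
tcp_rot: [-3.139, 0.001, 1.575]
ft_force: [0.1, 0.9, -0.4]
opening: 0.998
grip_force: 0.0
```

>>> {"name": "step_arm", "arguments": {
  "plan": [
    [[-35, 0, 0, 0, 1], [-35, 0, 0, 0, 1], [-35, 0, 0, 0, 1]]
  ]
}}

```text
t: 22.07
eef_pos: [467.6, 246.9, 157.3]
tcp_rot: [3.141, -0.0, 1.574]
ft_force: [0.6, 0.2, 0.2]
opening: 1.001
grip_force: 0.0
```

```bash
python3 snap.py w16
python3 - <<'E'
from h import *
go((459.7,-330,150),90)
np.set_printoptions(suppress=True,precision=1)
im=cv2.imread("pics/w16.png");d=im[:,:,2].astype(int)-im[:,:,0];m=((d>10)&(im[:,:,0]>70)).astype(np.uint8)[100:240,250:390]
n,l,st,ce=cv2.connectedComponentsWithStats(m);i=1+st[1:,4].argmax();print(st[i],ce[i]+[250,100])
x,y,w,h=st[i][:4];p=(250+x+w/2,100+y+h/2)
print(at_z("wrist",[(250+x,p[1]),(250+x+w,p[1]),(p[0],100+y+h)],101,ld("w16")),at_z("wrist",[(p[0],100+y)],85,ld("w16")))
E
```

```text
22.0667 [467.6 246.9 157.3] [180.   -0.   90.2] 0.024
tool shift [-577.4   -9.8    6.9] turn 0.2 pos [467.6 247.5 156.9] t 22.1167
[  29   31   78   71 3618] [318.1 161.3]
[[436.  288.5 101. ]
 [499.5 288.7 101. ]
 [467.8 258.5 101. ]] [[467.7 316.3  85. ]]
```

>>> {"name": "step_arm", "arguments": {
  "plan": [
    [[-300, -5, 0, 0, 1], [-300, -5, 0, 0, 1], [-300, -5, 0, 0, 1], [-300, -5, 0, 0, 1], [-300, -5, 0, 0, 1], [-300, -5, 0, 0, 1], [-300, -5, 0, 0, 1], [-300, -5, 0, 0, 1]]
  ]
}}

```text
t: 22.78
eef_pos: [464.2, -56.4, 156.5]
tcp_rot: [-3.141, 0.0, 1.572]
ft_force: [-0.0, -0.4, -0.6]
opening: 1.0
grip_force: 0.0
```

>>> {"name": "step_arm", "arguments": {
  "plan": [
    [[-278, -5, 20, 0, 1], [-278, -5, 20, 0, 1], [-278, -5, 20, 0, 1], [-278, -5, 20, 0, 1], [-278, -5, 20, 0, 1], [-278, -5, 20, 0, 1], [-278, -5, 20, 0, 1], [-278, -5, 20, 0, 1]]
  ]
}}

```text
t: 23.45
eef_pos: [460.5, -334.5, 135.6]
tcp_rot: [-3.142, 0.0, 1.572]
ft_force: [-0.4, 0.9, -0.3]
opening: 0.999
grip_force: 0.0
```

>>> {"name": "step_arm", "arguments": {
  "plan": [
    [[0, 0, 0, 0, 1], [0, 0, 0, 0, 1], [0, 0, 0, 0, 1]]
  ]
}}

```text
t: 23.7
eef_pos: [460.5, -328.9, 136.8]
tcp_rot: [-3.141, -0.001, 1.577]
ft_force: [-0.1, -0.1, 0.5]
opening: 0.997
grip_force: 0.0
```

```bash
python3 snap.py w17
python3 - <<'E'
from h import *
np.set_printoptions(suppress=True,precision=1)
c=ld("w17");im=cv2.imread("pics/w17.png");d=im[:,:,2].astype(int)-im[:,:,0];m=(d>8).astype(np.uint8)[100:240,250:390]
m=cv2.morphologyEx(m,cv2.MORPH_OPEN,np.ones((3,3)))
n,l,st,ce=cv2.connectedComponentsWithStats(m);i=1+st[1:,4].argmax();print(st[i],ce[i]+[250,100])
cn=max(cv2.findContours((l==i).astype(np.uint8),0,1)[0],key=cv2.contourArea);b=cv2.boxPoints(cv2.minAreaRect(cn))+[250,100];print(b)
w=at_z("wrist",b,20,c);e=np.roll(w,-1,0)-w;print(w.mean(0),np.linalg.norm(e,axis=1),np.degrees(np.arctan2(e[:,1],e[:,0])))
go((459.7,-307.5,5),90)
E
```

```text
23.7 [ 460.5 -328.9  136.8] [-180.    -0.    90.3] 0.008
[  33   42   70   68 4518] [317.1 175.4]
[[283. 142.]
 [352. 142.]
 [352. 209.]
 [283. 209.]]
[ 460.1 -306.7   20. ] [69.7 70.8 74.2 70.9] [   0.3  -87.9 -179.7   88.5]
tool shift [ 21.4  -0.8 132. ] turn 0.4 pos [ 460.6 -328.9  137. ] t 23.75
```

>>> {"name": "step_arm", "arguments": {
  "plan": [
    [[21, 0, 35, 0, 1], [21, 0, 70, 0, 1], [21, 0, 105, 0, 1], [21, 0, 122, 0, 1], [21, 0, 131, 0, 1], [21, 0, 131, 0, 1], [21, 0, 131, 0, 1]]
  ]
}}

```text
t: 24.33
eef_pos: [460.6, -309.0, 6.6]
tcp_rot: [3.141, 0.0, 1.576]
ft_force: [-0.1, -0.9, -0.1]
opening: 1.0
grip_force: 0.0
```

>>> {"name": "step_arm", "arguments": {
  "plan": [
    [[0, 0, 0, 0, -1], [0, 0, 0, 0, -1], [0, 0, 0, 0, -1], [0, 0, 0, 0, -1], [0, 0, 0, 0, -1], [0, 0, 0, 0, -1], [0, 0, 0, 0, -1], [0, 0, 0, 0, -1]]
  ]
}}

```text
t: 25.0
eef_pos: [460.3, -309.5, 6.7]
tcp_rot: [3.141, 0.001, 1.575]
ft_force: [-0.8, 1.5, 6.8]
opening: 0.735
grip_force: 29.9
```

>>> {"name": "step_arm", "arguments": {
  "plan": [
    [[0, 0, 0, 0, -1], [0, 0, -4, 0, -1], [0, 0, -10, 0, -1], [0, 0, -40, 0, -1], [0, 0, -80, 0, -1], [0, 0, -120, 0, -1], [0, 0, -140, 0, -1], [0, 0, -140, 0, -1]]
  ]
}}

```text
t: 25.67
eef_pos: [461.4, -310.4, 151.0]
tcp_rot: [3.136, 0.005, 1.575]
ft_force: [0.5, -0.5, -0.8]
opening: 0.734
grip_force: 29.9
```

>>> {"name": "step_arm", "arguments": {
  "plan": [
    [[0, 0, 0, -11, -1], [0, 0, 0, -22, -1], [0, 0, 0, -22, -1], [0, 0, 0, -22, -1], [0, 0, 0, -22, -1], [0, 0, 0, -22, -1]]
  ]
}}

```text
t: 26.17
eef_pos: [459.9, -309.2, 145.6]
tcp_rot: [-3.141, -0.001, 1.955]
ft_force: [0.8, 0.4, -1.4]
opening: 0.737
grip_force: 29.9
```

```bash
python3 snap.py w18
python3 - <<'E'
from h import *
im=cv2.imread("pics/w18.png").astype(int)
for x in (305,317,329): print(x,im[180:225,x,2].tolist())
go((620,-209.6,140),112.4)
E
```

```text
26.1667 [ 459.9 -309.2  145.6] [-180.   -0.  112.] 0.009
305 [94, 97, 96, 99, 98, 97, 94, 97, 95, 103, 104, 107, 111, 113, 118, 116, 119, 121, 120, 121, 125, 127, 123, 122, 123, 123, 127, 122, 124, 120, 124, 122, 118, 124, 122, 122, 121, 120, 123, 123, 122, 119, 123, 124, 123]
317 [101, 95, 93, 96, 98, 96, 98, 96, 97, 102, 108, 109, 112, 112, 115, 119, 119, 120, 121, 121, 121, 124, 123, 124, 125, 122, 123, 124, 123, 124, 122, 123, 122, 125, 123, 123, 122, 123, 121, 121, 119, 123, 123, 120, 121]
329 [96, 98, 96, 93, 94, 97, 98, 97, 101, 100, 103, 105, 110, 113, 116, 116, 120, 120, 121, 120, 125, 125, 124, 122, 122, 122, 124, 119, 123, 123, 125, 123, 126, 122, 125, 120, 122, 123, 121, 123, 120, 120, 122, 124, 123]
tool shift [ 32.2 185.7   5.7] turn -0.3 pos [ 460.  -309.2  145.7] t 26.2167
```

Run:
```python
from h import *
np.set_printoptions(suppress=True,precision=1)
R=Rn.from_euler("xyz",[np.pi,0,np.radians(112)])
print(R.inv().apply(at_z("wrist",[(317,188.8),(317,194)],[146.9,162.9],ld("w18"))-[459.9,-309.2,145.6]))
```

```text
[[ 36.6  -0.3  -1.3]
 [ 37.3  -0.2 -17.3]]
```

>>> {"name": "step_arm", "arguments": {
  "plan": [
    [[32, 186, 0, 0, -1], [32, 186, 0, 0, -1], [32, 186, 0, 0, -1], [32, 186, 0, 0, -1], [32, 186, 0, 0, -1], [32, 186, 10, 0, -1], [32, 186, 20, 0, -1], [32, 186, 20, 0, -1]]
  ]
}}

```text
t: 26.88
eef_pos: [618.5, -209.0, 123.3]
tcp_rot: [-3.139, -0.003, 1.958]
ft_force: [0.1, -0.8, -1.2]
opening: 0.733
grip_force: 29.9
```

>>> {"name": "step_arm", "arguments": {
  "plan": [
    [[0, 0, 0, 0, -1], [0, 0, 0, 0, -1]]
  ]
}}

```text
t: 27.05
eef_pos: [619.5, -210.1, 126.2]
tcp_rot: [-3.141, -0.0, 1.957]
ft_force: [0.5, -0.0, -0.8]
opening: 0.735
grip_force: 29.9
```

```bash
python3 snap.py w19
python3 - <<'E'
from h import *
go((620,-209.6,88.7),112.4)
E
```

```text
27.05 [ 619.5 -210.1  126.2] [-180.    -0.   112.2] 0.01
tool shift [ 0.4  0.5 37.8] turn -0.2 pos [ 619.6 -210.1  126.5] t 27.1
```

View pics/w19.png

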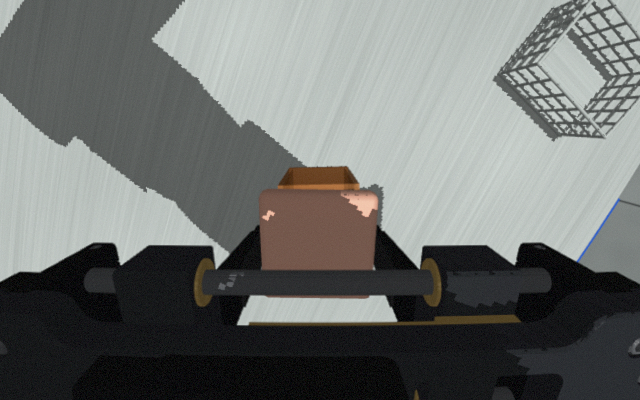

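The large square (x 260–377) is aligned over the amber jar (x 277–360). Lowering with a 1 mm correction.

>>> {"name": "step_arm", "arguments": {
  "plan": [
    [[-1, 0, 14, 0, -1], [-1, 0, 25, 0, -1], [-1, 0, 31, 0, -1], [-1, 0, 34, 0, -1], [-1, 0, 36, 0, -1], [-1, 0, 37, 0, -1], [-1, 0, 38, 0, -1], [-1, 0, 38, 0, -1]]
  ]
}}

```text
t: 27.77
eef_pos: [620.7, -210.3, 88.7]
tcp_rot: [3.141, 0.001, 1.959]
ft_force: [-1.0, -0.8, 2.6]
opening: 0.734
grip_force: 29.9
```

Run:
```python
from h import *
go((620,-210,88.7),112.4);print(env.state()["ft_force"])
```

```text
tool shift [ 0.5 -0.5 -0. ] turn -0.1 pos [ 620.7 -210.3   88.7] t 27.7667
[-0.98906591 -0.80948691  2.60314603]
```

>>> {"name": "step_arm", "arguments": {
  "plan": [
    [[0, 0, 1, 0, -1], [0, 0, 1, 0, -1], [0, 0, 1, 0, -1]]
  ]
}}

```text
t: 28.02
eef_pos: [620.7, -210.3, 88.7]
tcp_rot: [3.141, 0.001, 1.959]
ft_force: [-4.4, 0.8, 11.1]
opening: 0.737
grip_force: 29.9
```

>>> {"name": "step_arm", "arguments": {
  "plan": [
    [[0, 0, 0, 0, 1], [0, 0, 0, 0, 1], [0, 0, 0, 0, 1], [0, 0, 0, 0, 1], [0, 0, 0, 0, 1], [0, 0, -20, 0, 1], [0, 0, -50, 0, 1], [0, 0, -85, 0, 1]]
  ]
}}

```text
t: 28.68
eef_pos: [619.8, -209.9, 171.3]
tcp_rot: [-3.139, -0.003, 1.959]
ft_force: [0.5, -0.7, 0.0]
opening: 1.003
grip_force: 0.0
```

>>> {"name": "step_arm", "arguments": {
  "plan": [
    [[-50, 0, 0, 0, 1], [-50, 0, 0, 0, 1], [-50, 0, 0, 0, 1], [-50, 0, 0, 0, 1]]
  ]
}}

```text
t: 29.02
eef_pos: [638.9, -256.4, 170.9]
tcp_rot: [-3.141, -0.001, 1.958]
ft_force: [-0.0, -0.2, -0.7]
opening: 0.995
grip_force: 0.0
```

>>> {"name": "step_arm", "arguments": {
  "plan": [
    [[0, -120, -80, 0, 1], [0, -120, -80, 0, 1], [0, -120, -80, 0, 1], [0, -120, -80, 0, 1], [0, -120, -80, 0, 1], [0, -120, -80, 0, 1]]
  ]
}}

```text
t: 29.52
eef_pos: [528.2, -301.5, 252.1]
tcp_rot: [3.141, 0.0, 1.958]
ft_force: [-0.9, -0.3, -0.3]
opening: 1.0
grip_force: 0.0
```

Run:
```python
from h import *
t=env.read_camera("top");s=env.read_camera("scene");T=[]
J=dict(sqL=(620,-209.6,98),sqS=(625,174.5,83),rnd=(467.5,284,93),flask=(490.3,28.5,103))
for n,im in(("scene",s),("top",t)):
    for P in J.values():
        u=proj(n,P)[0];x,y=(u-[20,25]).astype(int)
        T.append(cv2.resize(im[y:y+60 if n=="scene" else y+50,x:x+40],(200,300 if n=="scene" else 250),interpolation=cv2.INTER_CUBIC))
cv2.imwrite("pics/final.png",np.vstack([np.hstack(T[:4]),np.hstack(T[4:])]))
print(env.state()["t"],env.state()["opening"])
```

```text
29.6167 1.0002949178904574
```

View pics/final.png

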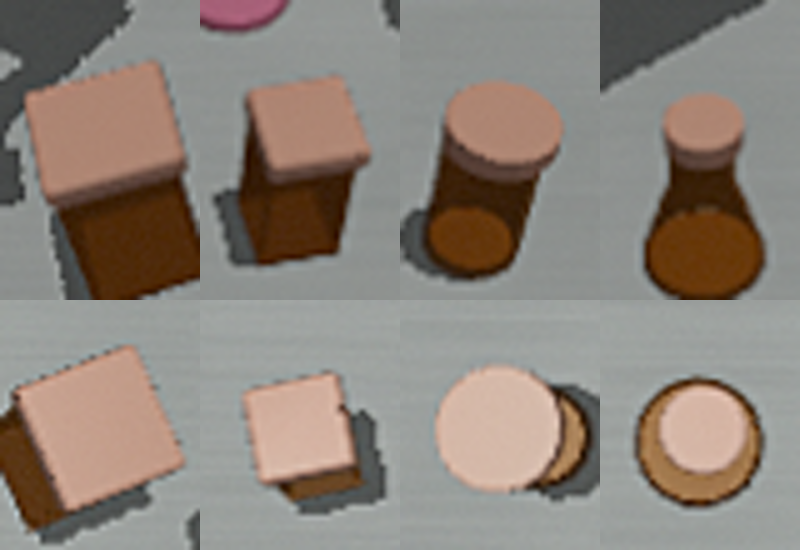

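All four stoppers sit level, centred and in line on their own vessels, in both views. Handing in.

```bash
python3 -c "
from cell import env
print(env.job_done())"
```

```text
the job is handed in; nothing more can be done
None
```

I handed the job in at about 30 s of the 112 s limit; the final scene and top views showed all four stoppers seated level in their own vessels, with the square ones in line, but the interface returned no verdict.

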